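# Clamp a leather-machine roller in the V-blocks

### The arm

A 7-joint arm with a two-finger parallel gripper is mounted at the origin on the work surface. World frame = base frame: x ahead of the robot, y to its left, z up, the work surface at z = 0. Lengths are in m, angles in rad, forces in N, time in s.
With the tool pointing down it reaches from about 0.35 to 0.9 m from the base axis. Payload 8.1 kg.
Tool frame: the origin (TCP) lies midway between the tips of the shut fingers; the grasp point (between the pads) lies arm.grasp_offset behind it (arm.grasp_offset is the distance from the TCP to the grasp point, in m); z points along the fingers, y is the line along which they close (so a half turn about z gives the same grasp; the last joint's range is limited). The gripper opens to 92 mm and grips with 3 to 60 N. Pads are 19 mm wide; open, the fingers measure 130 mm over their backs; the gripper's body (75 mm by 190 mm) begins 47 mm behind the grasp point.
Start: joints at [-1.238, 0.434, 0.025, 1.573, -0.012, 1.134, -0.075], TCP at [0.264, 0.567, 0.227] pointing down, gripper open.
Joint ranges: [-2.62, 2.62], [-0.44, 2.09], [-1.27, 1.32], [0.08, 2.57], [-1.32, 4.46], [0.12, 2], [-2.74, 2.74]. Speed limits (rad/s): [2.22, 2.22, 3.01, 3.01, 3.14, 3.14, 3.14].

### API

Orientations are given as a rotation vector (axis times angle).
In Python, from cell import observe, imaging, arm gives the robot as it stands.
- The arm moves only by the tool apply_moves, never from a script. Its argument "commands" is a list of rows, each a list of 5 numbers: the opening in per cent of the stroke, from 0 (shut) to 100 (fully open), then the shift along the world's x, y, z in units of 0.06 m (1.0 is 0.06 m), then the turn about the world's z in units of 0.5 rad (1.0 is 0.5 rad). A call has 1 to 12 rows; each row shifts and turns the commanded pose from where the row before left it; what a row does not reach is not made up. A row lasts 1/8 s, in which the tool goes at most 62.5 mm and 10.7 degrees, less where a joint would pass 70% of its speed; a pose out of reach is approached as far as the arm can. A call with a number of a shift or a turn outside -1 to 1 is refused whole. A call with a gripper value outside its range is refused whole. The fingers move at their own pace and stop on an object; "newtons" is the grip in N (left out, the last holds). Time passes only in rows, so rows that do not move let the fingers close. It gives the time, the measured TCP pose, the force, the opening and the grip force at its end, in the units of the state.
- observe(): the state, without advancing time (a new reading comes with each control period).
- imaging.get_image(name): name is "side" or "top"; returns (picture, depth): 480x640x3 uint8, red, green, blue; 480x640 float32, m along the optical axis (not along the pixel's ray), 0 where there is no reading.
- imaging.camera_params(name): a dict with "camera_matrix" (3x3 intrinsics, pixels), "dist" ([k1, k2, p1, p2, k3] as OpenCV has them; the pictures are not rectified), "origin" and "rotation" of the camera in the world. Camera axes: x right, y up, looking along -z (the intrinsics and any distortion apply to the point x, -y, -z); pixel columns grow to the right and rows downward; lengths in m; the calibration is good to about 2 mm. A picture is of the moment at which its call begins. camera_params takes no time and is no camera call.
- arm.sign_off(): hands the job in; it is judged then, once.
The state is a dict: "clock": time; "joints": joint angles; "dq": joint speeds; "joint_efforts": joint torques, N m; "position": TCP position; "ee_rot": TCP orientation; "force": force on the tool from outside, world axes, zero at the start; "ft_torque": the same for the moment, N m; "width": opening from 0.0 (shut) to 1.0 (fully open); "gripper_force": force on a finger pad.
Only numpy, scipy, OpenCV 4.12 (cv2) and the standard library are available. Lean on these libraries where they do the work, as an engineer would, in place of code of your own. Each camera call takes 0.05 s, during which the arm holds its last target. There are 200 camera calls.

### The job

Take the metal roller off its wooden rack and lower it gently, without dropping it, into the two steel V-blocks so that it lies in both, slide it along them, under the clamp arm, until its end rests against the stop post, and let go. Then push the clamp plunger down by its knob until it presses lightly but firmly on the roller's shaft, and leave everything else on the bench alone.

Things in the scene. Friction and masses are not known exactly. Their poses are not given: they have to be found in the camera images.
- roller: Metal roller, about 0.4 to 0.6 kg: an aluminium drum 40 mm in diameter and 80 mm long in the middle of a steel shaft 22 mm in diameter and 220 mm long over all (70 mm of shaft shows at each end; both ends are alike). Origin on its axis at mid length; its x axis is the roller's axis, y and z turn with it as it rolls. It can be gripped across the drum from above.
- rack: Fixed wooden rack, base 200 x 85 x 12 mm, where the roller waits level with its axis along the rack's x axis, 56 mm above the bench, its shaft in two notched uprights 18 mm thick at x = -76 and +76 mm (62 mm wide, tops 58 mm high), up to 5 mm off the rack's middle lengthwise. Origin under its middle, on the bench; z up.
- fixture: Fixed stand with two steel V-blocks. Origin on the bench, z up; x runs along the Vs towards the stop post; the Vs' middle plane is y = 0. Grey base plate x = -135 to +130 mm, 85 mm wide, 12 mm thick; pedestals under the Vs. Pressing the roller on the Vs by over 40 N (70 N with the stop) is rough. Sliding the released roller along the Vs takes 3 to 6 N; its shaft's rear end can be pushed.
- rear_v (a point): Middle of the rear V-block, which spans x = -120 to -104 mm of the stand; point 62 mm above the bench. Open rigid 90 degree V, mouth 41 mm, block 63 mm wide. Both V-blocks share one height setting, locked but NOT measured: a shaft lying in them is level with its axis anywhere from 62 to 90 mm above the bench, V tops 5 mm above that axis. So lower by feel. Axes as the stand's.
- front_v (a point): Middle of the front V-block, x = +36 to +90 mm of the stand, V and height as the rear one; point 62 mm above the bench. The 140 mm between the blocks is clear above the base plate for drum and fingers. Lower the roller with its origin at x = -55 mm of the stand (-62 to -48): both Vs carry it, drum clear of the rear V, shaft short of the clamp pad (x = 66 mm on). Axes as the stand's.
- stop (a point): Middle of the stop face, 62 mm above the bench: the face, at x = 100 mm of the stand and looking to its -x, of a grey post 26 mm thick, 46 mm wide, 142 mm high. With its shaft end on it the roller's origin is at x = -10 mm of the stand. From the post an arm 40 mm wide reaches back over the front V to x = 60 mm, its underside 122 mm, top 142 mm above the bench. Axes as the stand's.
- clamp: Clamp plunger, upright in the arm at x = 75 mm of the stand. Origin: top middle of its flat knob (30 mm wide, 14 mm thick), z up. Pad 18 mm wide, underside 96 mm below. Starts up, origin 206 mm above the bench; slides down up to 45 mm, takes 4 to 6 N to move and stays where left. To clamp, press some 10 to 15 N on the knob once the pad meets the shaft; over 35 N on it is too much.
- jar: Bystander: amber glue jar, loose, 80 mm diameter, 100 mm high; origin under its middle.
- hammer: Bystander: hammer with a wooden handle lying loose on the bench; origin under its middle.
- awl: Bystander: awl with a wooden handle, lying loose on the bench; origin under its middle.
- tray: Bystander: small open wooden tray 110 x 80 x 35 mm, loose; origin under its middle.
Things that resemble listed ones, but are neither listed nor needed, are in the scene too. Leave any pink or turquoise look-alike of the roller alone.

How it is judged:
By the outcome, as a careful person would: the job done as asked, in the order asked, and still so for the second after the job is handed in, with the robot touching nothing.
It also fails if it takes over 67 s, if anything falls off the work surface, if the arm or the gripper's body presses on something with over 40 N, if the wrist force passes 120 N, or if a joint passes its speed limit or range.

## Working session

There is one attempt and no reset: what is moved stays moved. The work goes in short steps, Python scripts to look and compute and a tool call to move; the robot and the scene stay as the last step left them, time stands still between calls to the robot, and variables do not carry over. Pictures are saved under pics/ and viewed, at most 10 in all, crops included, and the job is handed in when it is done.

Besides the shell and the picture viewer there is one more tool, called after ">>>" as name(argument=value, ...) on one line, values as JSON. apply_moves: Moves the arm, as the interface text tells. Its arguments: {"type":"object","properties":{"commands":{"type":"array"},"newtons":{"type":"number"}},"required":["commands"]}

```bash
mkdir -p pics
cat > h.py <<'E'
import numpy as np, cv2
from cell import observe, imaging, arm
def grab(n):
    p,d=imaging.get_image(n); c=imaging.camera_params(n); return p,d,c
def pts(uv,d,c):
    "pixels (N,2), depths (N) -> world"
    K=np.array(c["camera_matrix"]);u=cv2.undistortPoints(np.float32(uv).reshape(-1,1,2),K,np.array(c["dist"],float)).reshape(-1,2)
    P=np.c_[u[:,0],-u[:,1],-np.ones(len(u))]*np.reshape(d,(-1,1))
    return P@np.array(c["rotation"]).T+np.array(c["origin"])
def cloud(d,c):
    v,u=np.mgrid[:480,:640]; P=pts(np.c_[u.ravel(),v.ravel()],d.ravel(),c).reshape(480,640,3); P[d==0]=np.nan; return P
def plane(uv,z,c):
    o=np.array(c["origin"]); P=pts(uv,np.ones(len(uv)),c)-o
    return o+P*((z-o[2])/P[:,2])[:,None]
E
python3 - <<'E'
from h import *
for n in("top","side"):
    p,d,c=grab(n); cv2.imwrite(f"pics/{n}0.png",p[...,::-1]); np.savez(f"{n}0.npz",p=p,d=d)
    print(n,c, (d>0).mean())
print(observe(),arm.grasp_offset)
E
```

```text
top {'camera_matrix': array([[465.81953288,   0.        , 321.14445789],
       [  0.        , 465.81953288, 230.33958973],
       [  0.        ,   0.        ,   1.        ]]), 'dist': array([-0.02989793,  0.        ,  0.        ,  0.        ,  0.        ]), 'origin': array([ 0.33115375, -0.10116225,  1.21172187]), 'rotation': array([ 0.16225182, -0.12317716, -1.57495394])} 0.9959114583333334
side {'camera_matrix': array([[544.75461388,   0.        , 309.77606544],
       [  0.        , 544.75461388, 244.29887747],
       [  0.        ,   0.        ,   1.        ]]), 'dist': array([0.00560823, 0.        , 0.        , 0.        , 0.        ]), 'origin': array([ 0.20425499, -1.04595468,  0.7992298 ]), 'rotation': array([ 0.98705263, -0.16818472, -0.27604726])} 0.9962044270833333
{'clock': 0.1, 'joints': array([-1.23759627,  0.43518176,  0.02500452,  1.57396928, -0.01160649,
        1.1340058 , -0.07511487]), 'dq': array([-0.00094299, -0.00293969,  0.00093549, -0.00178931,  0.00151306,
        0.0015853 , -0.00070032]), 'joint_efforts': array([ 2.44996394e-03, -6.69129968e+01,  9.87482294e-01, -3.15143716e+01,
       -6.05719979e-02,  3.75005160e-02,  7.93680965e-05]), 'position': array([0.26370929, 0.56615308, 0.22602037]), 'ee_rot': array([-6.79287450e-01, -3.06709789e+00,  2.21244574e-03]), 'force': array([ 0.14833995, -1.4762126 , -0.17650446]), 'ft_torque': array([-0.02180931, -0.0260817 , -0.0059849 ]), 'gripper_force': 0.0, 'width': 0.9994925871831949} 0.0188
```

Rotation is a rotation vector; I'll convert it with Rodrigues.

```bash
sed -i 's/np.array(c\["rotation"\])/cv2.Rodrigues(np.array(c["rotation"],float))[0]/' h.py
```

```text
(no output)
```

View pics/top0.png

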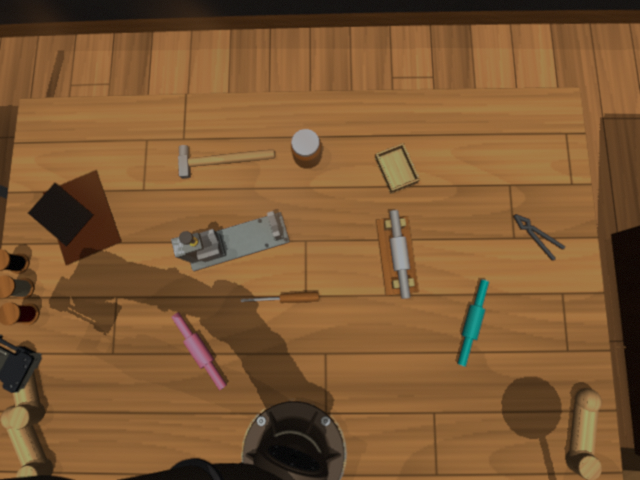

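View pics/side0.png

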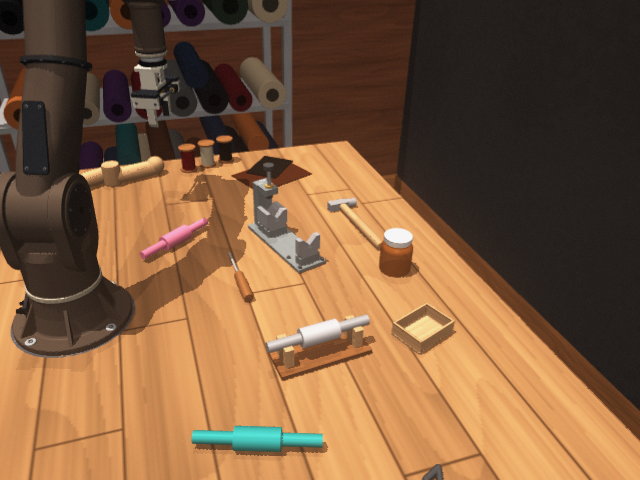

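Top view: the metal roller lies on the rack at (400,252). The look-alikes are pink (200,350) and turquoise (473,322). The fixture is at (232,240) with its post and clamp at the left (190,243), so stand +x points left in the image. The jar is at (306,148), the awl at (285,297) and the hammer at (225,158). The grey-white one on the rack fits the description; I'll confirm it with a crop and measure it.

```bash
cat > m.py <<'E'
from h import *
def fit(Q):
    Q=Q[:,:2]; m=np.median(Q,0); w=np.linalg.svd(Q-Q.mean(0),full_matrices=False)[2][0]
    t=(Q-Q.mean(0))@w; return Q.mean(0)+w*(t.min()+t.max())/2, w, t.max()-t.min()
T={n:np.load(n+"0.npz") for n in("top","side")}
C={n:cloud(T[n]["d"],imaging.camera_params(n)) for n in T}
for n,(u0,u1,v0,v1) in dict(top=(370,430,200,305),side=(255,385,305,385)).items():
    P=C[n][v0:v1,u0:u1].reshape(-1,3); p=T[n]["p"][v0:v1,u0:u1].reshape(-1,3).astype(int)
    grey=(np.ptp(p,1)<30)&(p.max(1)>90)&(P[:,2]>.045)
    Q=P[grey]; c,w,L=fit(Q); print(n,"roller c",c,"dir",w,np.degrees(np.arctan2(w[1],w[0])),"L",L,"zmax",np.percentile(Q[:,2],[50,95,99]),len(Q))
    # drum: z>0.069
    D=Q[Q[:,2]>.0695]; print("  drum",fit(D))
    b=P[(P[:,2]>.006)&(P[:,2]<.018)&~grey]
    r=cv2.minAreaRect(np.float32(b[:,:2]*1000)); print("  rack",r)
for n,(u0,u1,v0,v1) in dict(top=(168,295,205,275),side=(240,330,160,275)).items():
    P=C[n][v0:v1,u0:u1].reshape(-1,3)
    for a,b in((.007,.017),(.05,.1),(.132,.152),(.185,.215)):
        Q=P[(P[:,2]>a)&(P[:,2]<b)]
        if len(Q)>5: print(n,a,len(Q),"medz",np.median(Q[:,2]),cv2.minAreaRect(np.float32(Q[:,:2]*1000)),Q.mean(0))
i=cv2.cvtColor(T["top"]["p"],cv2.COLOR_RGB2BGR)
cv2.imwrite("pics/crop.png",np.hstack([cv2.resize(i[195:310,165:300],None,fx=3.4,fy=3.4)[:390],cv2.resize(i[195:310,370:470],None,fx=3.4,fy=3.4)[:390]]))
E
python3 m.py
```

```text
top roller c [ 0.48300899 -0.26599798] dir [-0.99496912 -0.10018207] -174.250345011345 L 0.21917449547567525 zmax [0.06796927 0.07697446 0.07849215] 957
  drum (array([ 0.48937261, -0.26737158]), array([-0.99413456, -0.10815021]), np.float64(0.19737517610624453))
  rack ((497.79693603515625, -269.8512878417969), (142.15750122070312, 259.02850341796875), 88.59403991699219)
side roller c [ 0.48339663 -0.27802266] dir [-0.99553483 -0.09439497] -174.58350235572553 L 0.220084098853481 zmax [0.06447781 0.07510232 0.07650994] 1408
  drum (array([ 0.49054236, -0.27261425]), array([-0.99588304, -0.09064748]), np.float64(0.19746293345815516))
  rack ((486.58514404296875, -277.26275634765625), (201.21835327148438, 75.65604400634766), 5.117603302001953)
top 0.007 1957 medz 0.011847506947452402 ((515.8173828125, 140.19174194335938), (154.39064025878906, 272.524658203125), 6.210412502288818) [0.52730769 0.12498564 0.01187917]
top 0.05 787 medz 0.07684480185395937 ((524.474609375, 154.94325256347656), (64.5953140258789, 245.58265686035156), 16.51812744140625) [0.51442916 0.16981291 0.07494861]
top 
[... 350 characters left out ...]
e 0.007 1056 medz 0.010915620346236277 ((583.2769775390625, 336.64251708984375), (688.9553833007812, 257.48681640625), 78.52452850341797) [0.52749292 0.1556359  0.01103785]
side 0.05 1001 medz 0.0715723131910675 ((525.3338012695312, 151.345458984375), (67.40739440917969, 250.9125213623047), 15.587105751037598) [0.51960578 0.159968   0.07099325]
side 0.132 223 medz 0.14031577929428918 ((500.3498229980469, 237.57278442382812), (43.92503356933594, 73.09485626220703), 18.527259826660156) [0.49710359 0.23195747 0.14036005]
side 0.185 95 medz 0.20233613830477393 ((505.1487731933594, 220.26473999023438), (28.594093322753906, 26.247291564941406), 75.71485900878906) [0.50402022 0.216382   0.20054109]
```

View pics/crop.png

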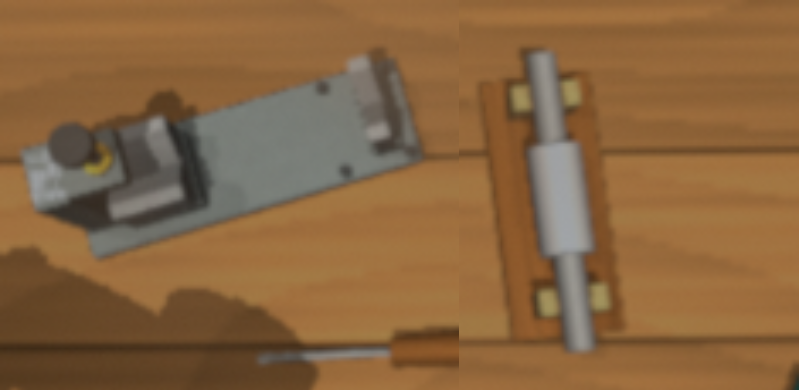

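The crop confirms the plain metal roller on the rack at right, and the fixture with its post and black/grey knob at left. I'll refine the roller axis by silhouette rays at z=0.056, and the fixture by its plate, V and knob outlines.

```bash
cat > m2.py <<'E'
from m import *
from scipy.ndimage import median_filter
print("-----")
def rays(n,mask,z):
    v,u=np.nonzero(mask); return plane(np.c_[u,v],z,imaging.camera_params(n))[:,:2]
for n,(u0,u1,v0,v1) in dict(top=(370,430,200,305),side=(255,385,305,385)).items():
    p=T[n]["p"].astype(int); m=(np.ptp(p,2)<35)&(p.max(2)>70); k=np.zeros_like(m); k[v0:v1,u0:u1]=1
    _,lab,st,_=cv2.connectedComponentsWithStats((m&k).astype(np.uint8)); m=lab==1+st[1:,4].argmax()
    Q=rays(n,m,.056); c,w,L=fit(Q); s=(Q-c)@w; t=(Q-c)@np.array([-w[1],w[0]])
    prof=[(round(a*1e3),round((t[abs(s-a)<.004].max()-t[abs(s-a)<.004].min())*1e3),round((t[abs(s-a)<.004].max()+t[abs(s-a)<.004].min())*500,1)) for a in np.arange(-.1,.11,.02)]
    print(n,c,np.degrees(np.arctan2(-w[1],-w[0])),L,prof)
for n,(u0,u1,v0,v1) in dict(top=(168,295,205,275),side=(240,330,160,275)).items():
    P=C[n][v0:v1,u0:u1].reshape(-1,3); p=T[n]["p"][v0:v1,u0:u1].reshape(-1,3).astype(int)
    grey=(np.ptp(p,1)<40)&(p.max(1)>80)
    for a in (16,16.5):
        r=np.radians(90+a); ex=np.array([np.cos(r),np.sin(r)]); ey=np.array([-ex[1],ex[0]])
        o=np.array([.5245,.1549])-.003*ex; S=(P[:,:2]-o)@np.c_[ex,ey]*1e3; z=P[:,2]*1e3
        pl=grey&(z>8)&(z<16)&(abs(S[:,1])<60)&(S[:,0]>-145)
        out=[]
        for x in range(-120,40,20):
            y=S[pl&(abs(S[:,0]-x)<6),1]; out.append((x,y.min().round(1),y.max().round(1)) if len(y) else 0)
        print(n,a,out,"plate minx",np.percentile(S[pl,0],1))
        for nm,x0,x1 in(("rear",-124,-100),("front",34,62)):
            q=(S[:,0]>x0)&(S[:,0]<x1)&(z>40)&(z<110)
            print("  ",nm,"x",np.percentile(S[q,0],[1,99]).round(1),"y",np.percentile(S[q,1],[1,99]).round(1),"z",np.percentile(z[q],[50,90,97,99]).round(1), [ (yy,np.median(z[q&(abs(S[:,1]-yy)<3)]).round(1)) for yy in range(-30,31,6)])
        q=(z>185)&(z<215); print("  knob",S[q].min(0),S[q].max(0),np.median(z[q]))
E
python3 m2.py | sed -n '/-----/,$p'
```

```text
-----
top [ 0.48409968 -0.267447  ] 5.76060042060121 0.2212783701123291 [(-100, 20, np.float64(0.2)), (-80, 21, np.float64(0.3)), (-60, 21, np.float64(-0.0)), (-40, 35, np.float64(-0.5)), (-20, 38, np.float64(0.7)), (0, 38, np.float64(0.6)), (20, 38, np.float64(0.3)), (40, 38, np.float64(0.4)), (60, 23, np.float64(0.1)), (80, 20, np.float64(0.6)), (100, 20, np.float64(0.3))]
side [ 0.48436826 -0.26949875] 6.361995560312713 0.22751746836006942 [(-100, 27, np.float64(1.0)), (-80, 25, np.float64(-0.4)), (-60, 29, np.float64(1.4)), (-40, 47, np.float64(-2.8)), (-20, 54, np.float64(0.2)), (0, 54, np.float64(0.2)), (20, 54, np.float64(-0.1)), (40, 50, np.float64(1.5)), (60, 28, np.float64(-1.3)), (80, 25, np.float64(-2.6)), (100, 28, np.float64(-1.7))]
top 16 [(-120, np.float64(-42.2), np.float64(40.8)), (-100, np.float64(-41.1), np.float64(41.0)), (-80, np.float64(-42.5), np.float64(41.3)), (-60, np.float64(-41.8), np.float64(40.8)), (-40, np.float64(-41.7), np.float64(42.0)), (-20, np.float64(-42.8), np.float64(41.8)), (0, np.float64(-41.3), np.float64(42.3)), (20, np.float64(-41.7), np.
[... 3484 characters left out ...]
z [63.1 81.1 82.9 83.6] [(-30, np.float64(70.6)), (-24, np.float64(63.6)), (-18, np.float64(73.9)), (-12, np.float64(70.9)), (-6, np.float64(59.9)), (0, np.float64(55.1)), (6, np.float64(54.0)), (12, np.float64(57.7)), (18, np.float64(68.2)), (24, np.float64(65.1)), (30, np.float64(62.4))]
   front x [34.1 61.1] y [-31.9  32.2] z [65.6 81.5 83.  83.9] [(-30, np.float64(66.9)), (-24, np.float64(64.1)), (-18, np.float64(76.4)), (-12, np.float64(70.7)), (-6, np.float64(65.7)), (0, np.float64(53.9)), (6, np.float64(61.0)), (12, np.float64(58.8)), (18, np.float64(68.0)), (24, np.float64(78.0)), (30, np.float64(62.8))]
  knob [ 55.69029368 -14.6030732 ] [86.06841363 15.52904024] 202.33613830477393
```

>>> apply_moves(commands=[[100,0.1,-0.9,0.4,-0.34],[100,0.2,-0.95,0.2,-0.34],[100,0.25,-0.95,0,-0.34],[100,0.25,-0.95,0,-0.34],[100,0.25,-0.95,0,-0.34],[100,0.25,-0.95,0,-0.34],[100,0.25,-0.95,0,-0.34],[100,0.25,-0.95,0,-0.34],[100,0.25,-0.95,0,-0.34],[100,0.25,-0.95,0,-0.34],[100,0.25,-0.95,0,-0.34],[100,0.25,-0.95,0,-0.34]], newtons=25)

```text
clock: 1.6
position: [0.4319, -0.1161, 0.2629]
ee_rot: [-2.971, -1.019, -0.001]
force: [1.1, 1.6, -0.4]
width: 1.0
gripper_force: 0.0
```

```bash
cat > s.py <<'E'
import sys
from h import *
s=observe(); R=cv2.Rodrigues(s["ee_rot"])[0]; ya=np.degrees(np.arctan2(R[1,1],R[0,1]))
print("t",s["clock"],"pos",s["position"].round(4),"yaw_y",ya.round(2),"F",s["force"].round(1),"w",round(s["width"],3),"g",s["gripper_force"],"j7",s["joints"].round(2),"tilt",R[:,2].round(3))
if len(sys.argv)>4:
    g=np.array(list(map(float,sys.argv[1:5]))); d=(g[:3]-s["position"])/.06; t=np.radians((g[3]-ya+180)%360-180)/.5
    print("need units",d.round(3),"turn",t.round(3))
E
python3 s.py .484 -.268 .12 -84.1
```

```text
t 1.6 pos [ 0.4319 -0.1161  0.2629] yaw_y -52.14 F [ 1.1  1.6 -0.4] w 1.0 g 0.0 j7 [-0.55  0.1   0.78  1.97 -0.08  1.1  -0.65] tilt [ 0.001  0.001 -1.   ]
need units [ 0.868 -2.531 -2.381] turn -1.115
```

>>> apply_moves(commands=[[100,0.2,-0.65,-0.4,-0.3],[100,0.2,-0.65,-0.4,-0.3],[100,0.2,-0.65,-0.4,-0.3],[100,0.2,-0.55,-0.5,-0.2],[100,0.07,-0.03,-0.6,-0.02],[100,0,0,0,0],[100,0,0,0,0]])

```text
clock: 2.48
position: [0.4842, -0.2661, 0.1257]
ee_rot: [3.137, 0.167, 0.0]
force: [-0.2, -0.0, 1.0]
width: 1.002
gripper_force: 0.0
```

```bash
python3 s.py .484 -.2685 .0365 -84.1
python3 - <<'E'
from h import *
p,d,c=grab("top"); q=cv2.cvtColor(p,cv2.COLOR_RGB2BGR)[180:330,330:470]
p2,d,c=grab("side"); q2=cv2.cvtColor(p2,cv2.COLOR_RGB2BGR)[230:400,240:400]
cv2.imwrite("pics/g1.png",np.hstack([cv2.resize(q,(400,428)),cv2.resize(q2,(400,428))]))
E
```

```text
t 2.475 pos [ 0.4842 -0.2661  0.1257] yaw_y -83.91 F [-0.2 -0.   1. ] w 1.002 g 0.0 j7 [-0.16  0.53  0.81  1.92 -0.48  0.9  -0.57] tilt [ 0. -0. -1.]
need units [-0.003 -0.04  -1.486] turn -0.007
```

View pics/g1.png

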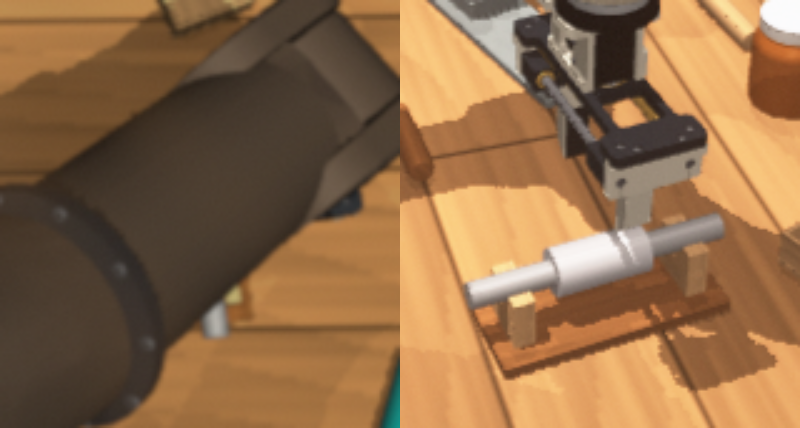

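Side view: the near finger at crop (632,215) straddles the drum (545–650), 20–27 mm right of its centre, which matches the parallax at this height. Descend and grip.

>>> apply_moves(commands=[[100,0,-0.03,-0.5,0],[100,0,0,-0.5,0],[100,0,0,-0.35,0],[100,0,0,-0.13,0],[100,0,0,0,0],[50,0,0,0,0],[35,0,0,0,0],[35,0,0,0,0],[20,0,0,0,0],[20,0,0,0,0],[20,0,0,0,0],[20,0,0,0,0]])

```text
clock: 4.08
position: [0.484, -0.268, 0.0359]
ee_rot: [3.137, 0.166, -0.0]
force: [0.2, -0.3, -0.4]
width: 0.432
gripper_force: 25.0
```

```bash
python3 s.py .484 -.2685 .0372 -84.1
```

```text
t 4.075 pos [ 0.484  -0.268   0.0359] yaw_y -83.95 F [ 0.2 -0.3 -0.4] w 0.432 g 24.997659623622894 j7 [-0.07  0.65  0.7   1.98 -0.61  0.73 -0.46] tilt [-0. -0. -1.]
need units [-0.001 -0.008  0.021] turn -0.005
```

>>> apply_moves(commands=[[20,0,0,0.2,0],[20,0,0,0.5,0],[20,0,0,0.5,0],[20,0,0,0.5,0],[20,0,0,0.4,0],[20,0,0,0,0]], newtons=35)

```text
clock: 4.82
position: [0.4846, -0.2684, 0.1635]
ee_rot: [3.136, 0.166, 0.004]
force: [0.5, 0.1, -5.5]
width: 0.429
gripper_force: 35.0
```

```bash
python3 s.py .5406 .0992 .16 16.2
```

```text
t 4.825 pos [ 0.4846 -0.2684  0.1635] yaw_y -83.94 F [ 0.5  0.1 -5.5] w 0.429 g 34.99070584774017 j7 [-0.19  0.48  0.86  1.88 -0.44  0.98 -0.61] tilt [ 0.003 -0.001 -1.   ]
need units [ 0.933  6.127 -0.058] turn 3.496
```

>>> apply_moves(commands=[[20,0.05,0.3,0,0.2],[20,0.08,0.5,0,0.3],[20,0.08,0.55,0,0.3],[20,0.08,0.55,0,0.3],[20,0.08,0.55,0,0.3],[20,0.08,0.55,0,0.3],[20,0.08,0.55,0,0.3],[20,0.08,0.55,0,0.3],[20,0.08,0.55,0,0.3],[20,0.08,0.5,0,0.3],[20,0.08,0.5,0,0.3],[20,0.08,0.4,0,0.28]])

```text
clock: 6.32
position: [0.5387, 0.0962, 0.1604]
ee_rot: [-1.888, -2.509, 0.003]
force: [-0.3, -0.3, -6.3]
width: 0.427
gripper_force: 35.0
```

```bash
python3 s.py .5406 .0992 .12 16.2
```

```text
t 6.325 pos [0.5387 0.0962 0.1604] yaw_y 16.07 F [-0.3 -0.3 -6.3] w 0.427 g 34.98833477497101 j7 [-0.55  0.39  0.37  1.87 -0.17  0.92  0.18] tilt [-0.003 -0.    -1.   ]
need units [ 0.031  0.049 -0.674] turn 0.005
```

>>> apply_moves(commands=[[20,0.03,0.05,-0.3,0],[20,0,0,-0.4,0],[20,0,0,-0.3,0],[20,0,0,0,0],[20,0,0,0,0]])

```text
clock: 6.95
position: [0.5416, 0.0978, 0.1019]
ee_rot: [-1.896, -2.505, 0.001]
force: [0.6, -0.2, -4.5]
width: 0.429
gripper_force: 35.0
```

```bash
python3 s.py .5406 .0992 .075 16.2
python3 - <<'E'
from h import *
p,d,c=grab("top"); np.savez("top1.npz",p=p,d=d);q=cv2.cvtColor(p,cv2.COLOR_RGB2BGR)[190:290,160:310]
p2,d2,c=grab("side"); np.savez("side1.npz",p=p2,d=d2); q2=cv2.cvtColor(p2,cv2.COLOR_RGB2BGR)[130:290,220:360]
cv2.imwrite("pics/v1.png",np.hstack([cv2.resize(q,(400,267)).copy() if 0 else cv2.copyMakeBorder(cv2.resize(q,(400,267)),0,190,0,0,cv2.BORDER_CONSTANT),cv2.resize(q2,(400,457))]))
E
```

```text
t 6.95 pos [0.5416 0.0978 0.1019] yaw_y 15.74 F [ 0.6 -0.2 -4.5] w 0.429 g 34.98708486557007 j7 [-0.52  0.47  0.34  1.92 -0.21  0.79  0.21] tilt [-0. -0. -1.]
need units [-0.016  0.023 -0.449] turn 0.016
```

View pics/v1.png

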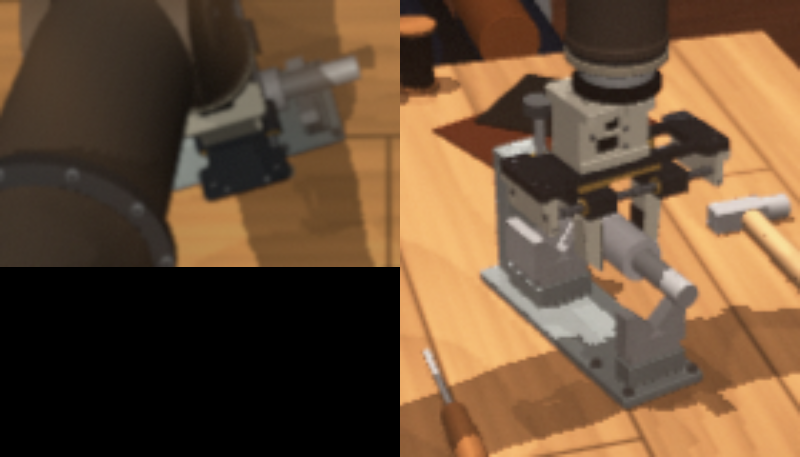

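Side view: the roller is held level, with its rear shaft end at crop (683,290) over the rear V (650,320). I'll check the lateral alignment in stand coordinates.

```bash
cat > st.py <<'E'
from h import *
r=np.radians(106.2); ex=np.array([np.cos(r),np.sin(r)]); ey=np.array([-ex[1],ex[0]])
o=np.array([.5245,.1549])-.003*ex
def stand(P): return np.c_[(P[:,:2]-o)@np.c_[ex,ey]*1e3,P[:,2]*1e3]
E
python3 - <<'E'
from st import *
T=np.load("top1.npz"); P=cloud(T["d"],imaging.camera_params("top"))[190:290,160:310].reshape(-1,3)
S=stand(P)
for x in range(-175,-95,8):
    q=(abs(S[:,0]-x)<4)&(S[:,2]>98)&(S[:,2]<140)&(abs(S[:,1])<30)
    if q.sum()>3: print(x,q.sum(),S[q,1].min().round(1),S[q,1].max().round(1),S[q,2].max().round(1))
print(stand(np.array([[.5416,.0978,.12]])))
E
```

```text
-167 22 -7.9 13.5 134.4
-159 31 -8.6 12.6 134.7
-151 30 -8.3 12.1 135.0
-143 30 -8.4 12.0 134.7
-135 32 -8.8 12.6 136.7
-127 31 -8.8 11.7 137.1
-119 31 -8.1 12.5 135.7
-111 31 -9.3 12.0 136.2
-103 31 -8.4 11.6 134.1
[[-56.60351737  -0.49062987 120.        ]]
```

>>> apply_moves(commands=[[20,0.015,0.065,0,0.016],[20,0,0,-0.2,0],[20,0,0,-0.15,0],[20,0,0,-0.1,0],[20,0,0,-0.05,0],[20,0,0,0,0]])

```text
clock: 7.8
position: [0.5425, 0.1018, 0.0717]
ee_rot: [-1.886, -2.512, 0.001]
force: [-0.9, 0.3, -5.8]
width: 0.429
gripper_force: 35.0
```

```bash
python3 s.py .5425 .1017 .058 16.2
```

```text
t 7.8 pos [0.5425 0.1018 0.0717] yaw_y 16.2 F [-0.9  0.3 -5.8] w 0.429 g 34.98699724674225 j7 [-0.51  0.51  0.32  1.94 -0.23  0.73  0.23] tilt [-0. -0. -1.]
need units [ 0.    -0.001 -0.229] turn -0.0
```

>>> apply_moves(commands=[[20,0,0,-0.03,0],[20,0,0,-0.03,0],[20,0,0,-0.03,0],[20,0,0,-0.03,0],[20,0,0,0,0]])

```text
clock: 8.43
position: [0.5425, 0.1019, 0.0646]
ee_rot: [-1.886, -2.512, 0.0]
force: [-0.6, -0.1, -6.1]
width: 0.427
gripper_force: 35.0
```

>>> apply_moves(commands=[[20,0,0,-0.02,0],[20,0,0,-0.02,0],[20,0,0,0,0]])

```text
clock: 8.8
position: [0.5425, 0.1019, 0.0623]
ee_rot: [-1.886, -2.512, 0.0]
force: [0.7, -0.5, -4.8]
width: 0.426
gripper_force: 35.0
```

>>> apply_moves(commands=[[20,0,0,-0.02,0],[20,0,0,-0.01,0],[20,0,0,0,0]])

```text
clock: 9.18
position: [0.5425, 0.1019, 0.0605]
ee_rot: [-1.886, -2.512, 0.0]
force: [-0.9, -0.3, -5.5]
width: 0.428
gripper_force: 35.0
```

>>> apply_moves(commands=[[20,0,0,-0.02,0],[20,0,0,0,0]])

```text
clock: 9.43
position: [0.5424, 0.1018, 0.06]
ee_rot: [-1.886, -2.512, -0.0]
force: [-3.7, -1.0, 4.5]
width: 0.426
gripper_force: 35.0
```

>>> apply_moves(commands=[[20,0,0,-0.02,0],[20,0,0,0,0]])

```text
clock: 9.68
position: [0.5425, 0.1019, 0.0599]
ee_rot: [-1.886, -2.512, -0.002]
force: [-7.9, -1.2, 19.2]
width: 0.429
gripper_force: 35.0
```

>>> apply_moves(commands=[[20,0,0,-0.015,0],[20,0,0,0,0]])

```text
clock: 9.93
position: [0.5425, 0.1018, 0.0596]
ee_rot: [-1.886, -2.512, -0.002]
force: [-12.2, -1.8, 27.3]
width: 0.423
gripper_force: 35.0
```

>>> apply_moves(commands=[[20,0,0,0.025,0],[20,-0.015,-0.004,0,0],[20,0,0,0,0]])

```text
clock: 10.3
position: [0.5419, 0.1016, 0.0593]
ee_rot: [1.886, 2.512, 0.001]
force: [-4.0, -0.5, 9.8]
width: 0.427
gripper_force: 35.0
```

```bash
python3 s.py; python3 -c "
from h import *
print(observe()['ft_torque'])"
```

```text
t 10.3 pos [0.5419 0.1016 0.0593] yaw_y 16.21 F [-4.  -0.5  9.8] w 0.427 g 34.98460292816162 j7 [-0.51  0.53  0.31  1.95 -0.24  0.7   0.23] tilt [ 0.001  0.    -1.   ]
[-0.19681408  0.88121721  0.12388393]
```

>>> apply_moves(commands=[[20,-0.015,-0.004,0,0],[20,0,0,0,0]])

```text
clock: 10.55
position: [0.5418, 0.1016, 0.0592]
ee_rot: [1.885, 2.512, 0.002]
force: [0.5, 0.4, 5.6]
width: 0.428
gripper_force: 35.0
```

>>> apply_moves(commands=[[20,0,0,-0.01,0],[20,0,0,0,0]])

```text
clock: 10.8
position: [0.5418, 0.1016, 0.0591]
ee_rot: [1.885, 2.512, 0.003]
force: [-3.5, -0.5, 13.9]
width: 0.429
gripper_force: 35.0
```

>>> apply_moves(commands=[[20,0,0,0.015,0],[48,0,0,0,0],[48,0,0,0,0],[48,0,0,0,0],[20,0,0,0,0],[20,0,0,0,0],[20,0,0,0,0]], newtons=10)

```text
clock: 11.68
position: [0.5413, 0.1015, 0.0591]
ee_rot: [1.886, 2.512, 0.001]
force: [3.9, 0.3, -3.5]
width: 0.433
gripper_force: 10.0
```

```bash
python3 s.py
```

```text
t 11.675 pos [0.5413 0.1015 0.0591] yaw_y 16.21 F [ 3.9  0.3 -3.5] w 0.433 g 9.999664574861526 j7 [-0.51  0.53  0.31  1.95 -0.24  0.7   0.23] tilt [ 0.001  0.    -1.   ]
```

>>> apply_moves(commands=[[20,-0.01,0.04,0,0],[20,-0.028,0.096,0,0],[20,-0.028,0.096,0,0],[20,-0.028,0.096,0,0],[20,-0.028,0.096,0,0],[20,0,0,0,0]])

```text
clock: 12.42
position: [0.5334, 0.1284, 0.0591]
ee_rot: [-1.884, -2.514, -0.002]
force: [4.3, 3.7, -1.7]
width: 0.433
gripper_force: 10.0
```

```bash
python3 s.py
python3 - <<'E'
from st import *
print(stand(observe()["position"][None]))
E
```

```text
t 12.425 pos [0.5334 0.1284 0.0591] yaw_y 16.29 F [ 4.3  3.7 -1.7] w 0.433 g 9.997606873512268 j7 [-0.56  0.52  0.31  1.96 -0.24  0.7   0.19] tilt [ 0.     0.001 -1.   ]
[[-24.97042002  -1.1119097   59.14691748]]
```

>>> apply_moves(commands=[[20,-0.023,0.08,0,0],[20,-0.023,0.08,0,0],[20,0,0,0,0]])

```text
clock: 12.8
position: [0.5308, 0.137, 0.0592]
ee_rot: [1.885, 2.513, 0.001]
force: [4.4, 2.3, -1.0]
width: 0.43
gripper_force: 10.0
```

>>> apply_moves(commands=[[20,-0.009,0.03,0,0],[20,0,0,0,0]])

```text
clock: 13.05
position: [0.5305, 0.138, 0.0592]
ee_rot: [1.886, 2.512, 0.001]
force: [5.4, -0.2, -1.2]
width: 0.43
gripper_force: 10.0
```

>>> apply_moves(commands=[[20,-0.009,0.03,0,0],[20,0,0,0,0]])

```text
clock: 13.3
position: [0.53, 0.1397, 0.0592]
ee_rot: [1.886, 2.511, 0.0]
force: [6.0, -0.0, -1.3]
width: 0.429
gripper_force: 10.0
```

>>> apply_moves(commands=[[20,-0.001,0.032,0,0],[20,0,0,0,0]])

```text
clock: 13.55
position: [0.5296, 0.1413, 0.0591]
ee_rot: [1.886, 2.512, -0.001]
force: [4.5, -2.4, -0.2]
width: 0.435
gripper_force: 10.0
```

>>> apply_moves(commands=[[20,-0.009,0.03,0,0],[20,0,0,0,0]])

```text
clock: 13.8
position: [0.529, 0.1433, 0.0591]
ee_rot: [1.886, 2.512, -0.0]
force: [4.5, -2.7, -0.7]
width: 0.434
gripper_force: 10.0
```

>>> apply_moves(commands=[[20,-0.006,0.02,0,0],[20,0,0,0,0]])

```text
clock: 14.05
position: [0.5287, 0.1445, 0.0591]
ee_rot: [1.886, 2.512, -0.0]
force: [4.4, -2.3, 0.5]
width: 0.434
gripper_force: 10.0
```

```bash
python3 s.py
python3 - <<'E'
from st import *
print(stand(observe()["position"][None]))
E
```

```text
t 14.05 pos [0.5287 0.1445 0.0591] yaw_y 16.19 F [ 4.4 -2.3  0.5] w 0.434 g 10.000526905059814 j7 [-0.59  0.52  0.31  1.96 -0.24  0.7   0.15] tilt [ 0. -0. -1.]
[[-8.10930213 -1.10733402 59.08511396]]
```

>>> apply_moves(commands=[[20,-0.006,0.02,0,0],[20,0,0,0,0]])

```text
clock: 14.3
position: [0.5286, 0.1446, 0.0591]
ee_rot: [1.887, 2.51, -0.001]
force: [5.3, -5.3, -0.7]
width: 0.435
gripper_force: 10.0
```

>>> apply_moves(commands=[[20,-0.006,0.02,0,0],[20,0,0,0,0]])

```text
clock: 14.55
position: [0.5286, 0.1447, 0.0591]
ee_rot: [1.888, 2.509, -0.002]
force: [7.0, -9.0, 0.5]
width: 0.431
gripper_force: 10.0
```

>>> apply_moves(commands=[[20,-0.006,0.02,0,0],[20,0,0,0,0]])

```text
clock: 14.8
position: [0.5285, 0.1452, 0.0591]
ee_rot: [1.888, 2.507, -0.003]
force: [7.0, -10.9, -1.1]
width: 0.432
gripper_force: 10.0
```

The force rises while the position stalls at y≈0.1446, so the shaft is against the stop. Release and rise.

>>> apply_moves(commands=[[60,0,0,0,0],[80,0,0,0,0],[80,0,0,0,0],[80,0,0,0,0],[80,0,0,0.5,0],[80,0,0,0.9,0],[80,0,0,0.9,0],[80,-0.2,-0.5,0.9,0],[30,-0.5,-0.9,0.5,0],[0,-0.5,-0.9,0,0],[0,-0.5,-0.9,0,0],[0,0,-0.9,0,0]])

```text
clock: 16.3
position: [0.4262, -0.0935, 0.2782]
ee_rot: [-1.885, -2.512, -0.003]
force: [1.0, 0.2, 0.6]
width: 0.415
gripper_force: 0.0
```

```bash
python3 s.py
python3 - <<'E'
from st import *
p,d,c=grab("top"); np.savez("top2.npz",p=p,d=d);q=cv2.cvtColor(p,cv2.COLOR_RGB2BGR)[190:290,160:310]
p2,d2,c2=grab("side"); np.savez("side2.npz",p=p2,d=d2); q2=cv2.cvtColor(p2,cv2.COLOR_RGB2BGR)[150:280,230:340]
cv2.imwrite("pics/v2.png",np.hstack([cv2.copyMakeBorder(cv2.resize(q,(400,267)),0,206,0,0,cv2.BORDER_CONSTANT),cv2.resize(q2,(400,473))]))
S=stand(cloud(d,c)[190:290,160:310].reshape(-1,3))
for x in list(range(-130,-60,8))+list(range(-50,60,12)):
    q=(abs(S[:,0]-x)<4)&(S[:,2]>75)&(S[:,2]<120)&(abs(S[:,1])<25)
    if q.sum()>3: print(x,q.sum(),S[q,1].min().round(1),S[q,1].max().round(1),S[q,2].max().round(1))
k=(S[:,2]>185)&(S[:,2]<215); print("knob",S[k].min(0),S[k].max(0))
E
```

```text
t 16.3 pos [ 0.4262 -0.0935  0.2782] yaw_y 16.25 F [1.  0.2 0.6] w 0.415 g 0.0 j7 [-0.43  0.06  0.56  1.96 -0.04  1.13  0.43] tilt [ 0.     0.002 -1.   ]
-122 17 -19.8 23.9 91.5
-114 62 -24.4 24.7 93.1
-106 57 -24.0 24.6 93.3
-98 27 -10.2 10.5 95.5
-90 28 -10.3 10.3 93.8
-82 28 -11.2 9.9 92.4
-74 30 -10.0 10.5 94.6
-66 29 -8.9 10.7 90.9
-50 47 -19.2 19.1 101.8
-38 52 -18.5 20.0 101.4
-26 49 -17.9 19.8 102.6
-14 53 -18.1 19.8 102.5
-2 53 -18.5 19.6 101.8
10 50 -19.3 20.2 103.2
22 57 -18.4 19.8 102.1
34 34 -24.6 24.3 100.6
46 63 -24.7 24.9 93.0
58 68 -24.3 24.6 93.1
knob [ 61.3394819  -14.38789969 193.97869429] [ 90.02747101  14.33830814 210.36788331]
```

View pics/v2.png

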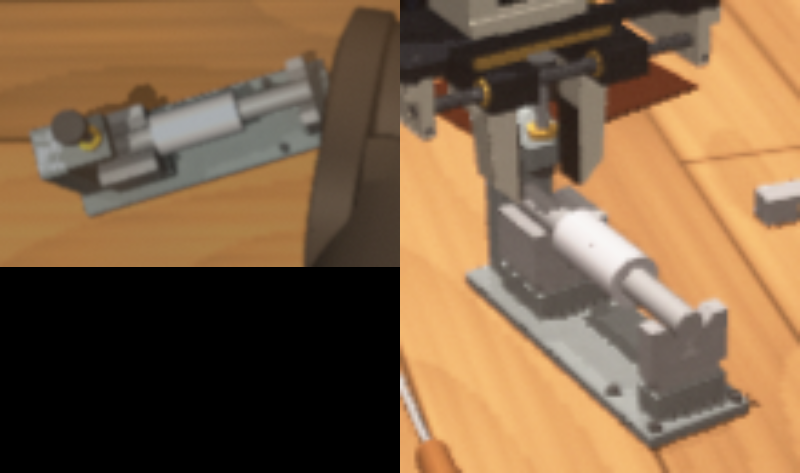

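Top and side views: the roller lies in both Vs, shaft at crop (270,97) and drum (195,122), centred at y≈0 and spanning the drum x≈-50..+30, which fits the stop. Now move shut fingers over the knob.

>>> apply_moves(commands=[[0,0.2,0.8,0,0],[0,0.2,0.8,0,0],[0,0.2,0.8,0,0],[0,0.2,0.8,0,0],[0,0.2,0.8,0,0],[0,0.2,0.8,0,0],[0,0.11,0.5,-0.3,0],[0,0,0,-0.3,0],[0,0,0,0,0],[0,0,0,0,0]])

```text
clock: 17.65
position: [0.5071, 0.2255, 0.2426]
ee_rot: [1.886, 2.512, 0.001]
force: [-0.4, -0.2, 1.1]
width: 0.006
gripper_force: 0.0
```

```bash
python3 s.py .505 .226 .212 16.2;  python3 - <<'E'
from h import *
p2,d2,c2=grab("side"); q2=cv2.cvtColor(p2,cv2.COLOR_RGB2BGR)[110:270,220:350]
cv2.imwrite("pics/k1.png",cv2.resize(q2,(487,600)))
E
```

```text
t 17.65 pos [0.5071 0.2255 0.2426] yaw_y 16.19 F [-0.4 -0.2  1.1] w 0.006 g 0.0 j7 [-0.78  0.31  0.34  1.75 -0.12  1.11 -0.11] tilt [ 0.  0. -1.]
need units [-0.034  0.008 -0.51 ] turn 0.001
```

View pics/k1.png

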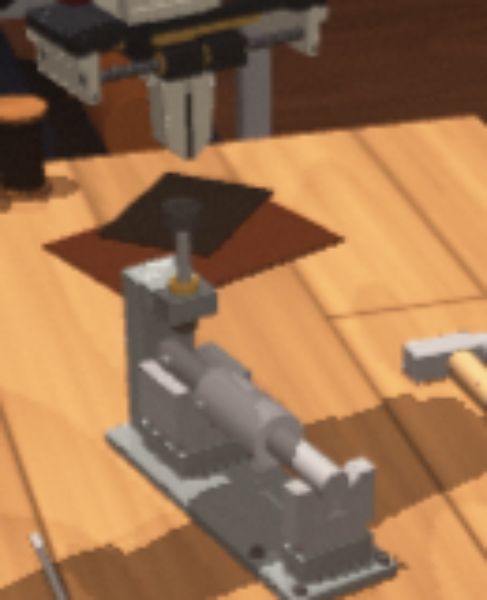

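The shut fingertips at (187,155) are directly above the knob at (182,208), and the roller sits in both Vs. Lower to the knob.

>>> apply_moves(commands=[[0,-0.03,0.01,-0.2,0],[0,0,0,-0.2,0],[0,0,0,-0.1,0],[0,0,0,-0.06,0],[0,0,0,-0.05,0],[0,0,0,-0.05,0],[0,0,0,0,0]])

```text
clock: 18.58
position: [0.5052, 0.2263, 0.2023]
ee_rot: [1.886, 2.512, 0.0]
force: [-0.2, 0.7, 0.8]
width: 0.009
gripper_force: 0.0
```

>>> apply_moves(commands=[[0,0,0,-0.05,0],[0,0,0,-0.05,0],[0,0,0,0,0]])

```text
clock: 18.95
position: [0.5053, 0.2263, 0.1961]
ee_rot: [1.886, 2.512, 0.0]
force: [0.3, -0.0, 1.0]
width: 0.003
gripper_force: 0.3
```

```bash
python3 s.py;  python3 - <<'E'
from h import *
p2,d2,c2=grab("side"); a=cv2.cvtColor(p2,cv2.COLOR_RGB2BGR)[120:220,220:320]
cv2.imwrite("pics/k2.png",cv2.resize(a,(400,400),interpolation=2))
E
```

```text
t 18.95 pos [0.5053 0.2263 0.1961] yaw_y 16.21 F [ 0.3 -0.   1. ] w 0.003 g 0.2536721702199429 j7 [-0.77  0.35  0.33  1.81 -0.13  1.   -0.1 ] tilt [ 0. -0. -1.]
```

View pics/k2.png

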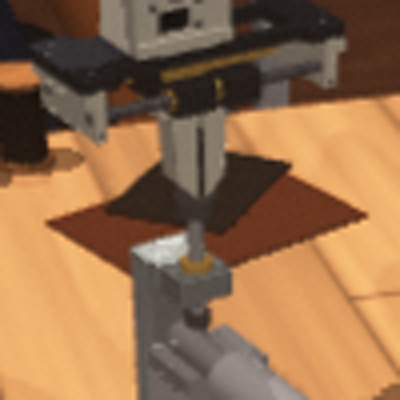

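The fingertips sit on the knob (193,208), and the plunger has come down so that its pad (197,320) is nearing the shaft. Continue in small steps.

>>> apply_moves(commands=[[0,0,0,-0.04,0],[0,0,0,-0.04,0]])

```text
clock: 19.25
position: [0.5052, 0.2263, 0.1916]
ee_rot: [1.886, 2.512, 0.0]
force: [-0.2, -0.6, 4.6]
width: 0.007
gripper_force: 2.4
```

>>> apply_moves(commands=[[0,0,0,-0.03,0],[0,0,0,-0.015,0]])

```text
clock: 19.5
position: [0.5052, 0.2263, 0.1888]
ee_rot: [1.886, 2.512, 0.0]
force: [-1.5, 0.2, 3.8]
width: 0.009
gripper_force: 2.3
```

>>> apply_moves(commands=[[0,0,0,-0.015,0],[0,0,0,-0.015,0]])

```text
clock: 19.75
position: [0.5052, 0.2263, 0.1871]
ee_rot: [1.886, 2.512, 0.0]
force: [0.6, -0.5, 4.0]
width: 0.007
gripper_force: 2.3
```

>>> apply_moves(commands=[[0,0,0,-0.01,0],[0,0,0,-0.01,0]])

```text
clock: 20.0
position: [0.5052, 0.2263, 0.1863]
ee_rot: [1.886, 2.512, 0.001]
force: [-2.9, -0.4, 13.6]
width: 0.007
gripper_force: 6.4
```

>>> apply_moves(commands=[[0,0,0,-0.01,0],[0,0,0,-0.005,0]])

```text
clock: 20.25
position: [0.5053, 0.2263, 0.1862]
ee_rot: [-1.886, -2.512, -0.002]
force: [-5.9, -2.4, 19.0]
width: 0.007
gripper_force: 9.4
```

>>> apply_moves(commands=[[0,0,0,-0.01,0],[0,0,0,-0.005,0]])

```text
clock: 20.5
position: [0.5053, 0.2263, 0.186]
ee_rot: [-1.886, -2.512, -0.002]
force: [-8.1, -2.8, 26.1]
width: 0.007
gripper_force: 13.3
```

The pad met the shaft at z≈0.186 and was pressed firmly, under 35 N. Retreat.

>>> apply_moves(commands=[[0,0,0,0.03,0],[0,0,0,0.2,0],[0,0,0,0.6,0],[0,0,0,0.9,0],[0,-0.3,-0.7,0.5,0],[0,-0.5,-0.9,0,0],[0,-0.5,-0.9,0,0],[0,-0.5,-0.9,0,0],[0,-0.3,-0.9,0,0],[0,0,0,0,0]])

```text
clock: 21.75
position: [0.3776, -0.0355, 0.3184]
ee_rot: [-1.894, -2.506, -0.002]
force: [0.7, 1.2, 0.3]
width: 0.005
gripper_force: 0.0
```

```bash
python3 s.py;  python3 - <<'E'
from st import *
p,d,c=grab("top"); p2,d2,c2=grab("side"); a=cv2.cvtColor(p2,cv2.COLOR_RGB2BGR)
S=stand(cloud(d,c).reshape(-1,3))
k=(S[:,2]>165)&(S[:,2]<215)&(abs(S[:,0]-75)<20)&(abs(S[:,1])<20); print("knob z",np.median(S[k,2]),S[k].mean(0))
for x in range(-130,32,10):
    q=(abs(S[:,0]-x)<5)&(S[:,2]>75)&(S[:,2]<120)&(abs(S[:,1])<25)
    if q.sum()>3: print(x,q.sum(),S[q,1].min().round(1),S[q,1].max().round(1),S[q,2].max().round(1))
cv2.imwrite("pics/f.png",np.vstack([cv2.resize(a[140:280,220:460],(480,280)),cv2.resize(cv2.cvtColor(p,cv2.COLOR_RGB2BGR)[120:320,150:450],(480,320))]))
E
```

```text
t 21.75 pos [ 0.3776 -0.0355  0.3184] yaw_y 15.85 F [0.7 1.2 0.3] w 0.005 g 0.0 j7 [-0.59 -0.1   0.51  1.99  0.05  1.24  0.17] tilt [ 0.001  0.001 -1.   ]
knob z 185.33288696320938 [ 74.70340221   1.3632753  184.68662061]
-120 40 -25.0 23.9 94.3
-110 74 -24.1 24.8 92.9
-100 44 -23.3 24.5 93.8
-90 34 -10.0 10.6 92.1
-80 37 -10.1 11.3 95.5
-70 34 -9.1 10.8 94.5
-60 35 -10.6 10.7 94.2
-50 54 -17.8 14.9 103.8
-40 50 -19.4 15.9 101.1
-30 36 -18.5 6.6 101.6
-20 33 -19.8 3.4 102.1
-10 30 -17.7 2.6 102.2
0 26 -18.4 -0.2 101.9
10 36 -18.2 9.6 102.8
20 56 -19.2 18.2 101.5
30 47 -18.0 19.5 100.7
```

View pics/f.png

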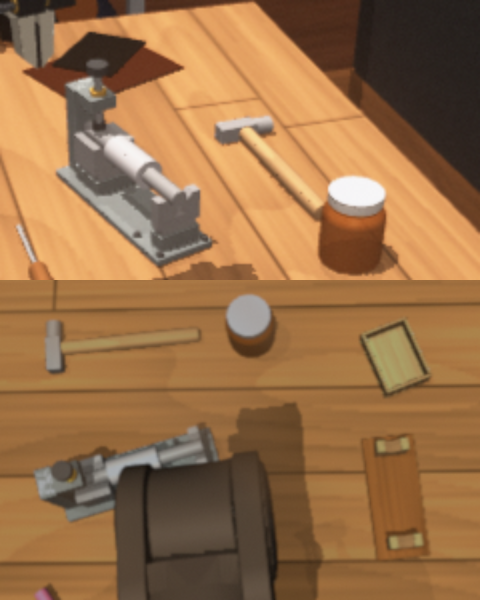

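The roller (side crop 130,155) lies in both Vs against the post. The plunger is down on the shaft (knob at 97,68, z 185 mm), the rack is empty and the bystanders look undisturbed. Handing in.

```bash
python3 -c "
from cell import arm
print(arm.sign_off())"
```

```text
the job is handed in; nothing more can be done
None
```

The roller lies in both V-blocks against the stop post and the clamp plunger is down on its shaft (last press read 26 N, above the suggested 10–15 N but under the 35 N limit); I handed the job in at about 22 s, with no bystander touched as far as the pictures show.

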